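# Draw-latch a block printer's carrying case shut

### The job

Close up the blue block-printing case: bring the wire loop of its latch over the brass keeper on the end cap, draw it back by its tab snug under the keeper's lip until the cap visibly starts to give, about a millimetre, let go, then swing the red-gripped lever over and down until it snaps past its dead point, lies flat on the case and holds the cap in against its seal. Feel your way gently, do not wrench the loop or force the lever, touch nothing at the end and leave the blocks, tubs, jar and brush around it where they are.

Things in the scene. Friction and masses are not known exactly. Their poses are not given: they have to be found in the camera images.
- case: Blue case, aluminium edges, lying fixed on the table; top face 85 mm up. Origin on the table under the lever's pivot; z up, y from the lever's side towards the end cap, x across. Its main part spans x -75 to 75, y -150 to 40 mm. The lever's pivot axis is parallel to x at y 0, z 107 mm, between two steel cheeks (x within 17 mm, up to z 115 mm).
- cap: Blue end cap, 150 mm wide (x), 82 mm long (y), top 85 mm up, brass keeper on top. Axes like the case's; origin at its inner face on table height, at case y 43 mm + its opening. Slides only along y. A foam seal (spring, 5 N/mm) holds it 15 mm open when free; latched it stays 0 to 9 mm open.
- keeper_mean (a point): Point on the cap, 19.5 mm from its origin in y, 85 mm up. A brass hook 16 mm wide (x), 28 mm tall stands there; its 6 mm thick lip (22 to 28 mm over this point) points to +y, away from the lever, 7 mm beyond the upright's +y face. The loop's bar goes under it. Screw-adjusted: that face lies up to 4 mm either side (y) of this point, not measured: look or feel for it.
- lever: Steel lever, 24 mm wide, 7 mm thick, 100 mm long from its pivot (the origin), red grip at the end. Lying flat (latched, 0 rad, hard stop) it reaches to case -y, axes parallel to the case's. To open it turns about the case's -x: the tip rises and goes over towards the cap (to 2.2 rad). Starts at 1.5 to 1.85 rad and stays where left (0.03 N m friction).
- lever_pad (a point): Point 75 mm from the pivot on the lever's pushed face (faces the cap when raised, up when flat), 3.5 mm off its middle plane. z points out of that face, y from tip to pivot. Flat it is at case y -75, z 110.5 mm. With the loop hooked, resistance starts near 1.2 rad, takes a push of some 3 to 10 N here; dead point near 0.3 rad, beyond which the lever pulls itself flat.
- loop: Steel wire loop, 40 mm wide, swinging on a pin through the lever 30 mm from the lever's pivot (flat: 29.3 mm towards the tip, 6.2 mm below the middle plane). Origin on the pin's axis; y from pin to bar, x like the case's. Turns about x, stays where left (0.025 N m friction); pulling it draws the lever along.
- loop_bar (a point): Middle of the loop's cross bar (7 mm thick, 40 mm long along x), 100 mm from the pin. This is what goes under the keeper's lip.
- loop_tab (a point): Grip point on the loop's red pull tab: 12 mm wide (x), 6 mm thick, 30 mm long, starting at the middle of the bar, bent up 60 degrees from the loop's plane. The point is 22 mm along it: 11 mm beyond the bar in the loop's y, 19 mm up in its z; the tab goes on 11 mm past it. Pinch it across its 12 mm width from above; it can turn between the fingers.
- block_leaf: Dark wooden printing block, 95 x 45 x 40 mm, bystander; origin under its centre.
- block_fern: Wooden printing block, 70 x 50 x 35 mm, bystander; origin under its centre.
- tub_ochre: White paint tub with ochre paint, 80 mm wide, 75 mm tall, bystander; origin under its centre.
- tub_indigo: White paint tub with indigo paint, 80 mm wide, 75 mm tall, bystander; origin under its centre.
- brush_wide: Wide flat brush, 180 mm long, 15 mm tall, lying flat, bystander; origin under the middle.
- paint_jar: Amber jar with black cap, 60 mm wide, 85 mm tall, bystander; origin under its centre.

How it is judged:
By the outcome, as a careful person would: the job done as asked, in the order asked, and still so for the second after the job is handed in, with the robot touching nothing.
It also fails if it takes over 70 s, if anything falls off the work surface, if the arm or the gripper's body presses on something with over 40 N, if the wrist force passes 120 N, or if a joint passes its speed limit or range.

### The arm

A 7-joint arm with a two-finger parallel gripper is mounted at the origin on the work surface. World frame = base frame: x ahead of the robot, y to its left, z up, the work surface at z = 0. Lengths are in m, angles in rad, forces in N, time in s.
With the tool pointing down it reaches from about 0.35 to 0.9 m from the base axis. Payload 8.1 kg.
Tool frame: the origin (TCP) lies at the very end of the fingers, on their centre line; the grasp point (between the pads) lies 19 mm behind it; x points along the fingers, y is the direction in which the jaws open and shut, and the axes are right-handed (so a half turn about x gives the same grasp; the last joint's range is limited). The gripper opens to 92 mm and grips with 3 to 60 N. Pads are 19 mm wide; open, the fingers measure 130 mm over their backs; the gripper's body (75 mm by 190 mm) begins 47 mm behind the grasp point.
Start: joints at [1.112, 0.434, 0.025, 1.573, -0.012, 1.134, -0.075], TCP at [0.218, -0.586, 0.227] pointing down, gripper open.
Joint ranges: [-2.62, 2.62], [-0.44, 2.09], [-1.27, 1.32], [0.08, 2.57], [-1.32, 4.46], [0.12, 2], [-2.74, 2.74]. Speed limits (rad/s): [2.22, 2.22, 3.01, 3.01, 3.14, 3.14, 3.14].

### API

Orientations are given as a rotation vector (axis times angle).
In Python, from cell import arm gives the robot as it stands.
- The arm moves only by the tool servo_tool, never from a script. Its argument "plan" is a list of rows, each a list of 2 entries, a list of its own where there are three numbers: the shift along the world's x, y, z in cm, then the turn, a rotation vector about the world's x, y, z in degrees. A call has 1 to 12 rows; each row is the pose to reach, as a shift and turn from the pose measured when the call began; what a row does not reach only later rows make up. A row lasts 1/10 s, in which the tool goes at most 50 mm and 8.59 degrees, less where a joint would pass 70% of its speed; a pose out of reach is approached as far as the arm can. A call with a gripper value outside its range is refused whole. "grip" is the opening, from 0 (shut) to 1 (fully open), set as the call begins (left out, the last holds). The fingers move at their own pace and stop on an object; "squeeze" is the grip in N (left out, the last holds). Time passes only in rows, so rows that repeat a pose let the fingers close. It gives the time, the measured TCP pose, the force and the opening at its end, in the units of the state.
- arm.observe(): the state, without advancing time (a new reading comes with each control period).
- arm.get_image(name): name is "side" or "top" or "wrist"; returns a dict with "frame" (420x560x3 uint8, blue, green, red), "fx", "fy", "cx", "cy" (pixels), "position" and "rotation" of the camera in the world. Camera axes: x right, y down, z forward; pixel columns grow to the right and rows downward; lengths in m; the calibration is good to about 2 mm. A picture is of the moment at which its call begins. There is no depth.
- arm.sign_off(): hands the job in, once; it reports no verdict.
Trained networks look in a picture, given as the dict that the camera call returned (one of the last four; its "shot" number tells which), for a name from the list of things; names that differ only in an ending like _2 or _b are one class to them, and where a whole thing is asked for, a point or a joint stands for the part that bears it (a point fixed in the world has none). Each returns a list of dicts, best first, with "score" (0 to 1); they miss things now and then, are a little off and sometimes report something else, mostly with a low value. They report only what shows in the picture. A call takes as long as a camera call.
- arm.search_frame(picture, query): "at" ([column, row] in pixels, amid what is visible of it).
- arm.trace(picture, query): "pixels" (420x560 bool, what is visible of it) and "at" ([column, row] in pixels, amid what is visible of it).
The state is a dict: "clock": time; "joints": joint angles; "dq": joint speeds; "joint_efforts": joint torques, N m; "position": TCP position; "ee_rot": TCP orientation; "force": force on the tool from outside, world axes, zero at the start; "ft_torque": the same for the moment, N m; "width": opening from 0.0 (shut) to 1.0 (fully open).
Only numpy, scipy, OpenCV 4.12 (cv2) and the standard library are available. Lean on these libraries where they do the work, as an engineer would, in place of code of your own. Each camera call takes 0.05 s, during which the arm holds its last target.

## Working session

There is one attempt and no reset: what is moved stays moved. The work goes in short steps, Python scripts to look and compute and a tool call to move; the robot and the scene stay as the last step left them, time stands still between calls to the robot, and variables do not carry over. Pictures are saved under pics/ and viewed, and the job is handed in when it is done.

Besides the shell and the picture viewer there is one more tool, called as name([rows], argument=value, ...), one row to a line, values as JSON. servo_tool: Moves the arm, as the interface text tells. Its arguments: {"type":"object","properties":{"plan":{"type":"array","items":{"type":"array"}},"grip":{"type":"number"},"squeeze":{"type":"number"}},"required":["plan"]}

```bash
mkdir -p pics; ls; cat > h.py <<'E'
import numpy as np, cv2
from cell import arm
from scipy.spatial.transform import Rotation as R
def shot(n,name):
    p=arm.get_image(n); cv2.imwrite('pics/%s.png'%name,p['frame']); return p
def Rm(p):
    r=np.array(p['rotation'],float)
    return r if r.shape==(3,3) else (R.from_rotvec(r).as_matrix() if r.size==3 else R.from_quat(r).as_matrix())
def ray(p,px):
    d=np.array([(px[0]-p['cx'])/p['fx'],(px[1]-p['cy'])/p['fy'],1.0]); return np.array(p['position']),Rm(p)@d
def atz(p,px,z):
    o,d=ray(p,px); return o+d*(z-o[2])/d[2]
def proj(p,X):
    c=Rm(p).T@(np.array(X)-np.array(p['position'])); return np.array([p['fx']*c[0]/c[2]+p['cx'],p['fy']*c[1]/c[2]+p['cy']])
def tri(l):
    A=np.zeros((3,3));b=np.zeros(3)
    for p,px in l:
        o,d=ray(p,px); d=d/np.linalg.norm(d); M=np.eye(3)-np.outer(d,d); A+=M;b+=M@o
    return np.linalg.solve(A,b)
E
python3 - <<'E'
from h import *
s=arm.observe()
for k in s: print(k,np.round(s[k],3))
for n in ['side','top','wrist']:
    p=shot(n,n+'0'); print(n,p['fx'],p['cx'],p['cy'],np.round(p['position'],3),np.round(p['rotation'],3).tolist())
    for q in ['case','cap','keeper_mean','lever','lever_pad','loop','loop_bar','loop_tab']:
        r=arm.search_frame(p,q); print(q,[(np.round(a['at'],1).tolist(),round(a['score'],2)) for a in r[:3]])
E
```

```text
pics
clock 0.0
joints [ 1.112  0.435  0.025  1.574 -0.012  1.134 -0.075]
dq [-0.002 -0.001 -0.001  0.001  0.002 -0.001  0.   ]
joint_efforts [-1.0000e-03 -6.6786e+01  9.8500e-01 -3.1446e+01 -6.1000e-02  4.3000e-02
  0.0000e+00]
position [ 0.217 -0.585  0.226]
ee_rot [ 2.028  0.366 -2.029]
force [-0.127  1.355 -0.689]
ft_torque [-0.037  0.062  0.011]
width 0.999
side 383.8636861191303 277.6916504621644 206.7073164667552 [0.268 0.356 0.569] [-1.062, 2.479, -0.985]
case [([325.9, 220.9], 0.56)]
cap [([293.2, 248.2], 0.73), ([203.4, 250.5], 0.65)]
keeper_mean [([293.6, 246.3], 0.83)]
lever [([326.7, 175.0], 0.87), ([340.0, 325.4], 0.22)]
lever_pad [([330.4, 173.3], 0.94), ([293.0, 247.9], 0.36)]
loop [([307.4, 176.2], 0.81)]
loop_bar [([302.6, 177.6], 0.74)]
loop_tab [([303.4, 181.0], 0.61)]
top 399.233240476322 272.1904796983206 195.85705762302558 [0.5   0.038 0.81 ] [-2.139, 2.199, -0.114]
case [([315.3, 220.8], 0.81), ([255.5, 226.0], 0.34)]
cap [([256.0, 225.5], 0.88)]
keeper_mean [([255.6, 229.5], 0.83)]
lever [([291.0, 231.9], 0.93)]
lever_pad [([296.6, 210.7], 0.68)]
loop [([266.3, 214.4], 0.74), ([235.0, 306.2], 0.72), ([295.9, 211.1], 0.26)]
loop_bar [([276.7, 234.5], 0.69)]
loop_tab [([282.2, 208.5], 0.76)]
wrist 301.5956064793039 278.64283085688453 204.81730612056847 [ 0.283 -0.562  0.384] [2.397, -1.667, -0.221]
case []
cap []
keeper_mean []
lever []
lever_pad []
loop []
loop_bar []
loop_tab []
```

View pics/side0.png

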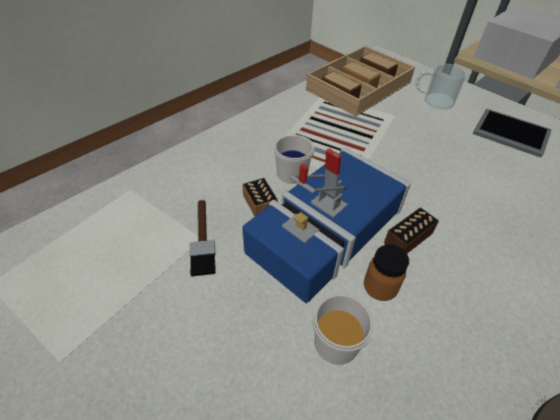

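View pics/top0.png

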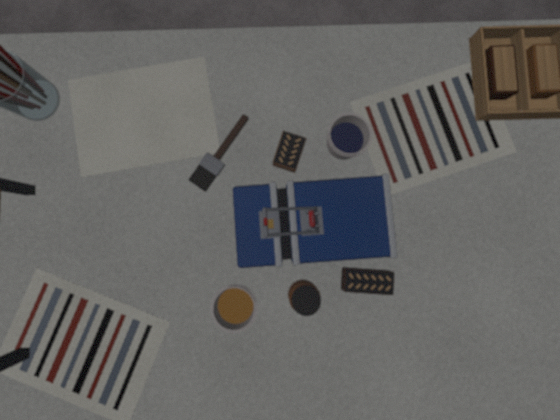

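```bash
python3 - <<'E'
from h import *
p=arm.get_image('top'); s=arm.get_image('side')
print(np.round(Rm(p),2).tolist())
f=cv2.convertScaleAbs(p['frame'],alpha=1.5)
c=cv2.resize(f[165:280,220:410],None,fx=4,fy=4,interpolation=cv2.INTER_CUBIC);cv2.imwrite('pics/topc.png',c)
c=cv2.resize(s['frame'][140:300,235:415],None,fx=4,fy=3.7,interpolation=cv2.INTER_CUBIC);cv2.imwrite('pics/sidec.png',c)
for q in ['case','cap']:
    r=arm.trace(p,q)[0]; m=r['pixels'].astype(np.uint8); b=cv2.minAreaRect(cv2.findNonZero(m)); print(q,r['score'],b); 
    print(np.round([atz(p,x,0.085) for x in cv2.boxPoints(b)],4).tolist())
for q in ['block_leaf','block_fern','tub_ochre','tub_indigo','brush_wide','paint_jar']:
    r=arm.search_frame(p,q)[0]; print(q,round(r['score'],2),np.round(atz(p,r['at'],0.05),3))
E
```

```text
[[-0.03, -0.99, 0.1], [-1.0, 0.03, -0.0], [-0.0, -0.1, -0.99]]
case 0.73 ((314.0766906738281, 220.6461944580078), (85.11366271972656, 160.13644409179688), 85.52510070800781)
[[0.5985, 0.1112, 0.085], [0.6135, -0.1822, 0.085], [0.4592, -0.1852, 0.085], [0.445, 0.102, 0.085]]
cap 0.95 ((256.9131164550781, 224.5658721923828), (83.513427734375, 46.036739349365234), 86.53176879882812)
[[0.5989, 0.1103, 0.085], [0.6017, 0.0261, 0.085], [0.4507, 0.0214, 0.085], [0.448, 0.1039, 0.085]]
block_leaf 0.75 [ 0.419 -0.134  0.05 ]
block_fern 0.62 [0.671 0.005 0.05 ]
tub_ochre 0.58 [0.375 0.118 0.05 ]
tub_indigo 0.67 [ 0.694 -0.116  0.05 ]
brush_wide 0.64 [0.642 0.15  0.05 ]
paint_jar 0.78 [ 0.388 -0.024  0.05 ]
```

View pics/topc.png

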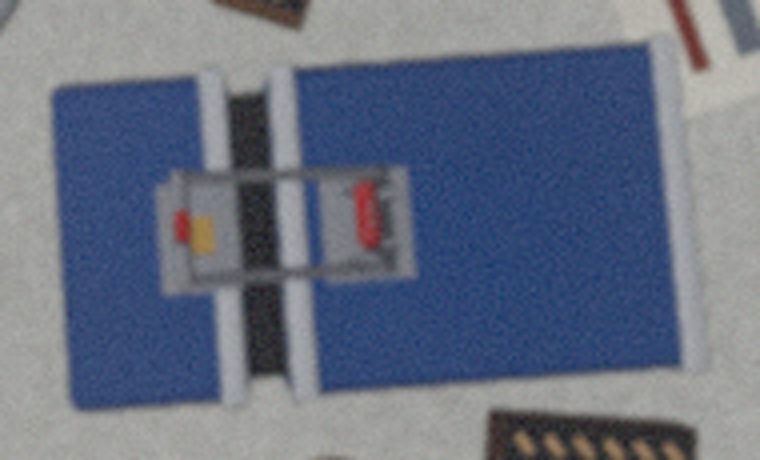

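View pics/sidec.png

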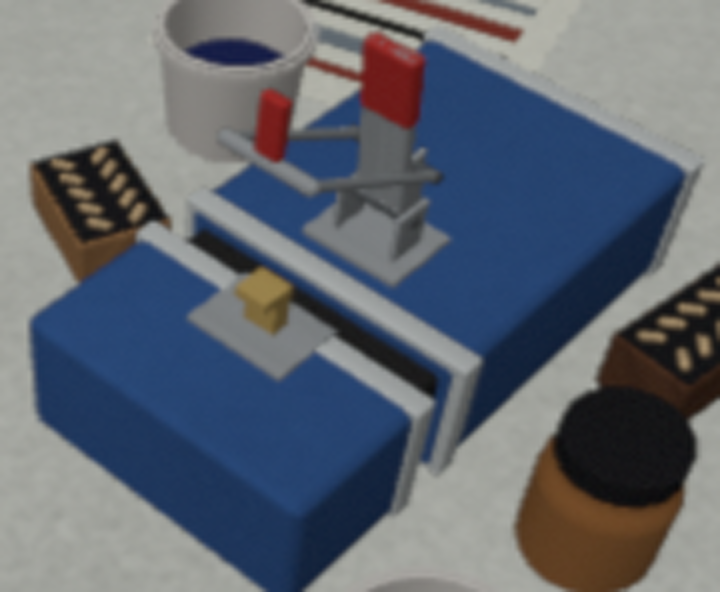

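```bash
cat > fit.py <<'E'
from h import *
from scipy.optimize import least_squares
p=arm.get_image('top'); s=arm.get_image('side')
T=lambda u,v:(220+u/4,165+v/4)
S=lambda u,v:(235+u/4,140+v/3.7)
op=15
pts=[(p,T(54,88),(75,125+op,85)),(p,T(72,409),(-75,125+op,85)),(p,T(268,68),(75,40,85)),(p,T(297,398),(-75,40,85)),
(p,T(672,36),(75,-150,85)),(p,T(706,370),(-75,-150,85)),
(s,S(480,360),(-75,40,85)),(s,S(195,195),(75,40,85)),(s,S(300,515),(-75,125+op,85)),(s,S(32,322),(75,125+op,85)),(s,S(698,163),(-75,-150,85))]
def w(a,c,yaw):
    c=np.array(c)/1000; return np.array([a[0]+np.cos(yaw)*c[0]-np.sin(yaw)*c[1],a[1]+np.sin(yaw)*c[0]+np.cos(yaw)*c[1],c[2]])
f=lambda a:np.concatenate([proj(q,w(a,c,a[2]))-np.array(x) for q,x,c in pts])
r=least_squares(f,[.53,-.03,0.05],loss='soft_l1')
print(r.x); print(np.round(f(r.x).reshape(-1,2),1).tolist())
E
python3 fit.py
```

```text
[ 0.52734901 -0.03514175  0.04562723]
[[-0.9, -1.1], [-0.1, 1.5], [0.1, -0.1], [-0.7, 0.1], [2.4, 0.4], [2.5, -0.8], [-3.0, 3.4], [-0.6, 1.3], [1.8, 0.3], [-1.2, -2.2], [3.0, -1.8]]
```

```bash
cat > model.py <<'E'
from h import *
POSE=[0.5273,-0.0351,0.0456]
def W(c,a=POSE):
    c=np.array(c,float)/1000; y=a[2]
    return np.array([a[0]+np.cos(y)*c[0]-np.sin(y)*c[1],a[1]+np.sin(y)*c[0]+np.cos(y)*c[1],c[2]])
def C(X,a=POSE):
    d=np.array(X)-np.array([a[0],a[1],0]); y=a[2]
    return 1000*np.array([np.cos(y)*d[0]+np.sin(y)*d[1],-np.sin(y)*d[0]+np.cos(y)*d[1],d[2]])
def lev(th,x,l,n): # l along lever, n normal
    return np.array([x,-l*np.cos(th)+n*np.sin(th),107+l*np.sin(th)+n*np.cos(th)])
def pin(th): return lev(th,0,29.3,-6.2)
def lp(th,ph,x,y,z): # ph elevation of loop
    q=pin(th); return q+np.array([x,y*np.cos(ph)-z*np.sin(ph),y*np.sin(ph)+z*np.cos(ph)])
E
python3 - <<'E'
from model import *
from scipy.optimize import least_squares
p=arm.get_image('top'); s=arm.get_image('side')
T=lambda u,v:(220+u/4,165+v/4)
S=lambda u,v:(235+u/4,140+v/3.7)
ob=[(s,S(221,134),lambda t,f:lp(t,f,20,100,0)),(s,S(318,188),lambda t,f:lp(t,f,-20,100,0)),(s,S(275,98),lambda t,f:lp(t,f,0,116.5,28.6)),
(s,S(394,75),lambda t,f:lev(t,0,85,3.5)),(p,T(183,225),lambda t,f:lp(t,f,0,111,19)),(p,T(180,178),lambda t,f:lp(t,f,20,100,0)),(p,T(195,278),lambda t,f:lp(t,f,-20,100,0)),
(p,T(368,215),lambda t,f:lev(t,0,100,3.5))]
F=lambda a:np.concatenate([proj(q,W(g(a[0],a[1]),[POSE[0],POSE[1],POSE[2]]))-np.array(x) for q,x,g in ob])
r=least_squares(F,[1.6,0.2],loss='soft_l1');print(r.x,np.round(F(r.x).reshape(-1,2),1).tolist())
t,f=r.x
print('bar',lp(t,f,0,100,0),'tab',lp(t,f,0,111,19),W(lp(t,f,0,111,19)))
for a in [(0,97.,113)]: pass
# keeper in pics
for d in (-4,0,4): print(d,proj(s,W((0,77.5+d+3.5,113))),proj(p,W((0,77.5+d+3.5,113))))
st=arm.observe(); print(R.from_rotvec(st['ee_rot']).as_matrix().round(3).tolist())
c=cv2.resize(s['frame'][190:230,285:330],None,fx=12,fy=12,interpolation=cv2.INTER_CUBIC);cv2.imwrite('pics/keep.png',c)
E
```

```text
[1.67037584 0.54474881] [[2.9, 1.2], [-0.2, 0.2], [1.8, -0.0], [0.4, -0.3], [0.5, 0.6], [0.3, 0.1], [-1.6, 0.8], [-0.5, -0.1]]
bar [  0.          82.26932339 188.59154976] tab [  0.          81.83129359 210.541678  ] [0.52356979 0.04664623 0.21054168]
-4 [302.50375471 216.98055932] [269.8532118  223.79638747]
0 [300.84832366 218.34166663] [267.56271916 223.96490627]
4 [299.18184084 219.71186078] [265.27203087 224.13343945]
[[0.0, 0.348, -0.937], [-0.0, -0.937, -0.348], [-1.0, 0.0, 0.0]]
```

View pics/keep.png

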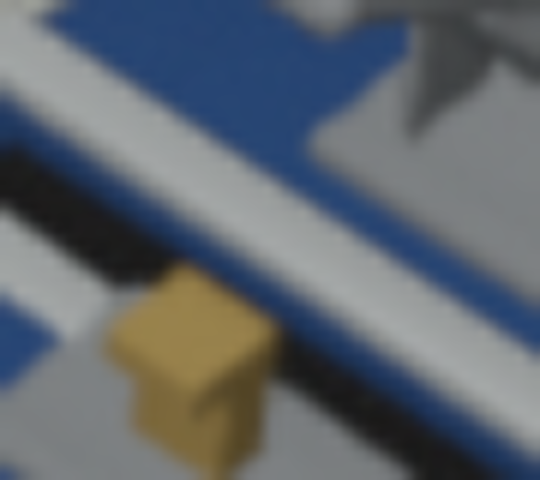

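```bash
python3 - <<'E'
from model import *
s=arm.get_image('side');p=arm.get_image('top')
for u,v in [(105,340),(190,395),(275,325),(180,262)]: print(C(atz(s,(285+u/12,190+v/12),.113)).round(1))
# bottom of upright outer face corners, z 85ish plate
print(C(atz(s,(285+215/12,190+478/12),.086)).round(1))
# top view of lip: crop yellow visible (190..215, 217..255)
for u,v in [(190,217),(215,217),(190,255),(215,255)]: print(C(atz(p,(220+u/4,165+v/4),.113)).round(1))
# gap edges
for nm,u,v in [('cap rim',228,95),('cap rim',250,378),('case rim',268,95),('case rim',293,378)]: print(nm,C(atz(p,(220+u/4,165+v/4),.085)).round(1))
E
```

```text
[  8.   88.8 113. ]
[ -6.2  88.2 113. ]
[ -6.3  71.2 113. ]
[ 10.1  71.5 113. ]
[-4.5 78.4 86. ]
[  8.2  80.5 113. ]
[  7.4  69.6 113. ]
[ -8.3  81.7 113. ]
[ -9.1  70.9 113. ]
cap rim [63.8 59.4 85. ]
cap rim [-64.5  59.1  85. ]
case rim [62.4 41.2 85. ]
case rim [-65.9  39.9  85. ]
```

servo_tool([
  [[2,4,3],[0,0,5]],
  [[4,9,6],[0,0,11]],
  [[7,14,10],[0,0,17]],
  [[10,20,10],[0,0,24]],
  [[13,26,10],[0,0,31]],
  [[16,32,10],[0,0,38]],
  [[19,38,10],[0,0,45]],
  [[22,44,10],[0,0,52]],
  [[25,50,10],[0,0,59]],
  [[28,56,10],[0,0,66]],
  [[30.7,63.2,10],[0,0,72.2]],
  [[30.7,63.2,10],[0,0,72.2]],
], grip=0.5)

```text
clock: 3.35
position: [0.4722, -0.068, 0.3266]
ee_rot: [1.174, 1.231, -1.173]
force: [0.9, -1.1, 0.1]
width: 0.499
```

servo_tool([
  [[5.15,11.5,0],[0,0,12]],
  [[5.15,11.5,0],[0,0,12]],
  [[5.15,11.5,0],[0,0,12]],
  [[5.15,11.5,0],[0,0,12]],
])

```text
clock: 3.75
position: [0.5243, 0.0519, 0.3266]
ee_rot: [1.014, 1.323, -1.01]
force: [0.6, -0.7, 0.7]
width: 0.5
```

```bash
cat > st.py <<'E'
from model import *
def st():
    s=arm.observe(); M=R.from_rotvec(s['ee_rot']).as_matrix()
    print('t',round(s['clock'],2),'tcp',np.round(s['position'],4),'case',C(s['position']).round(1),'F',np.round(s['force'],1),'w',round(s['width'],3))
    print('toolx',M[:,0].round(3),'tooly ang',np.degrees(np.arctan2(M[1,1],M[0,1])).round(2),'q',np.round(s['joints'],2))
    return s
E
python3 - <<'E'
from st import *
st()
p=arm.get_image('wrist');s=arm.get_image('side')
cv2.imwrite('pics/w1.png',p['frame'])
c=cv2.resize(s['frame'][100:300,200:440],None,fx=3,fy=3);cv2.imwrite('pics/s1.png',c)
for q in ['loop_tab','loop_bar','keeper_mean','lever_pad']:
    for n,i in (('w',p),('s',s)):
        r=arm.search_frame(i,q); print(n,q,[(np.round(a['at'],1).tolist(),round(a['score'],2)) for a in r[:2]])
print('pred tab',proj(p,W(lp(1.67,.545,0,111,19))),proj(s,W(lp(1.67,.545,0,111,19))))
E
```

```text
t 3.75 tcp [0.5243 0.0519 0.3266] case [  1.   87.  326.6] F [ 0.6 -0.7  0.7] w 0.5
toolx [ 0.001  0.002 -1.   ] tooly ang 15.16 q [ 0.29  0.27 -0.62  1.61  0.16  1.31 -0.09]
w loop_tab [([277.1, 208.8], 0.69), ([376.8, 123.5], 0.47)]
s loop_tab [([303.0, 177.8], 0.6), ([382.8, 272.5], 0.49)]
w loop_bar [([275.0, 207.3], 0.97)]
s loop_bar [([307.9, 176.5], 0.81)]
w keeper_mean [([279.5, 164.9], 0.78), ([278.3, 211.1], 0.16)]
s keeper_mean [([293.1, 245.8], 0.64)]
w lever_pad [([268.3, 242.0], 0.58)]
s lever_pad [([328.2, 173.1], 0.93), ([306.5, 177.5], 0.35)]
pred tab [275.86258733 205.69050284] [304.8974048  172.53933237]
```

View pics/w1.png

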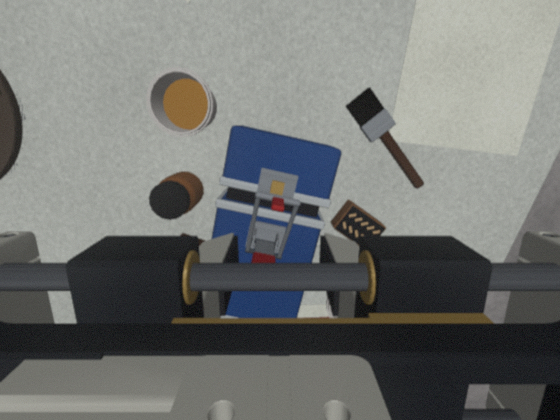

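View pics/s1.png

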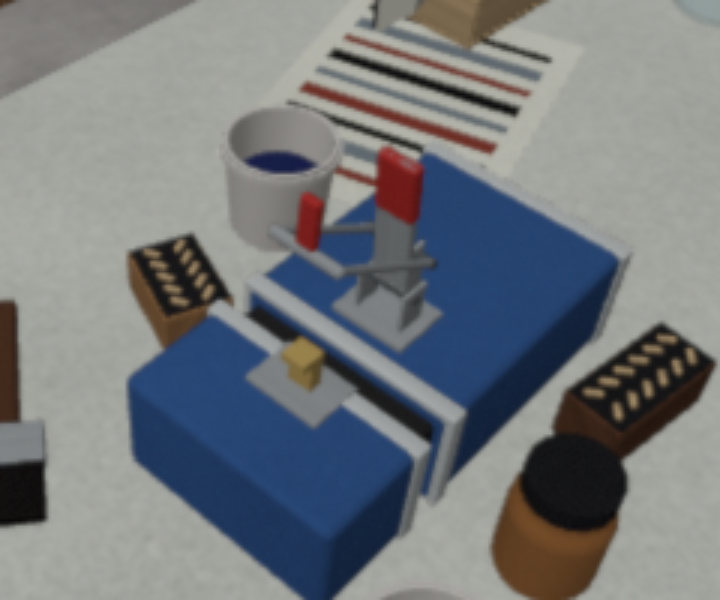

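servo_tool([
  [[0,-0.3,-2],[0,0,-6]],
  [[-0.05,-0.5,-4],[0,0,-12.6]],
  [[-0.05,-0.5,-6],[0,0,-12.6]],
  [[-0.05,-0.5,-8],[0,0,-12.6]],
  [[-0.05,-0.5,-9],[0,0,-12.6]],
  [[-0.05,-0.5,-9],[0,0,-12.6]],
  [[-0.05,-0.5,-9],[0,0,-12.6]],
])

```text
clock: 4.95
position: [0.5235, 0.0413, 0.2374]
ee_rot: [1.183, 1.225, -1.181]
force: [0.1, 0.7, 0.8]
width: 0.5
```

```bash
python3 - <<'E'
from st import *
st()
p=arm.get_image('wrist');s=arm.get_image('side')
cv2.imwrite('pics/w2.png',p['frame'])
c=cv2.resize(s['frame'][100:300,200:440],None,fx=3,fy=3);cv2.imwrite('pics/s2.png',c)
E
```

```text
t 4.95 tcp [0.5235 0.0413 0.2374] case [ -0.3  76.5 237.4] F [0.1 0.7 0.8] w 0.5
toolx [ 0.002 -0.001 -1.   ] tooly ang 2.1 q [ 0.26  0.32 -0.57  1.77  0.19  1.11 -0.33]
```

View pics/w2.png

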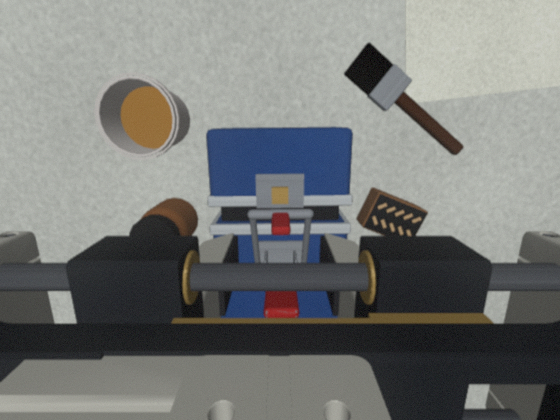

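View pics/s2.png

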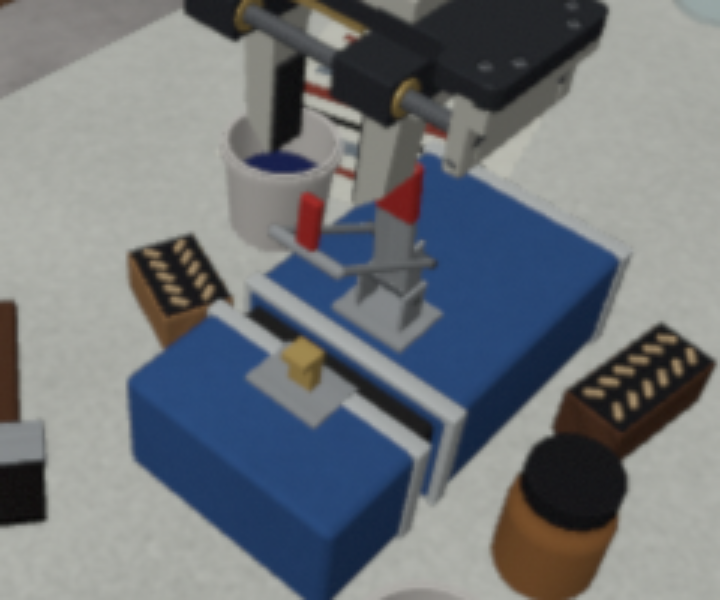

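```bash
python3 - <<'E'
from st import *
s=st()
p=arm.get_image('wrist');sd=arm.get_image('side')
def sh(c): return proj(p,W(c)).round(1),proj(sd,W(c)).round(1)
print('tab top',sh(lp(1.67,.545,0,116.5,28.6)),'bar ends',sh(lp(1.67,.545,20,100,0)),sh(lp(1.67,.545,-20,100,0)),'keeper top',sh((0,79.5,113)),'tcp',proj(p,s['position']),proj(sd,s['position']))
E
```

```text
t 5.05 tcp [0.5238 0.0414 0.2378] case [ -0.   76.6 237.8] F [-0.4 -0.  -0.1] w 0.501
toolx [ 0.003 -0.001 -1.   ] tooly ang 2.1 q [ 0.26  0.32 -0.57  1.77  0.19  1.11 -0.33]
tab top (array([277.9, 232.3]), array([305.6, 166.4])) bar ends (array([305.8, 215.2]), array([293.2, 177.4])) (array([249.9, 215.7]), array([314.4, 191. ])) keeper top (array([277.9, 195.3]), array([301.5, 217.8])) tcp [277.85134709 250.46420711] [308.85707563 155.6261649 ]
```

servo_tool([
  [[0.1,0.55,0],[0,0,0.5]],
  [[0.1,0.55,-1],[0,0,0.5]],
  [[0.1,0.55,-2],[0,0,0.5]],
  [[0.1,0.55,-3],[0,0,0.5]],
  [[0.1,0.55,-4],[0,0,0.5]],
  [[0.1,0.55,-4],[0,0,0.5]],
  [[0.1,0.55,-4],[0,0,0.5]],
])

```text
clock: 5.85
position: [0.5245, 0.0469, 0.1973]
ee_rot: [1.176, 1.229, -1.175]
force: [-0.4, 0.5, 0.1]
width: 0.497
```

```bash
sed -i 's/0.5273/0.5285/' model.py; python3 - <<'E'
from st import *
st()
s=arm.get_image('side')
c=cv2.resize(s['frame'][120:240,240:380],None,fx=5,fy=5);cv2.imwrite('pics/s3.png',c)
E
```

```text
t 5.85 tcp [0.5245 0.0469 0.1973] case [ -0.3  82.1 197.3] F [-0.4  0.5  0.1] w 0.497
toolx [ 0.002 -0.001 -1.   ] tooly ang 2.6 q [ 0.24  0.36 -0.56  1.82  0.22  1.02 -0.36]
```

View pics/s3.png

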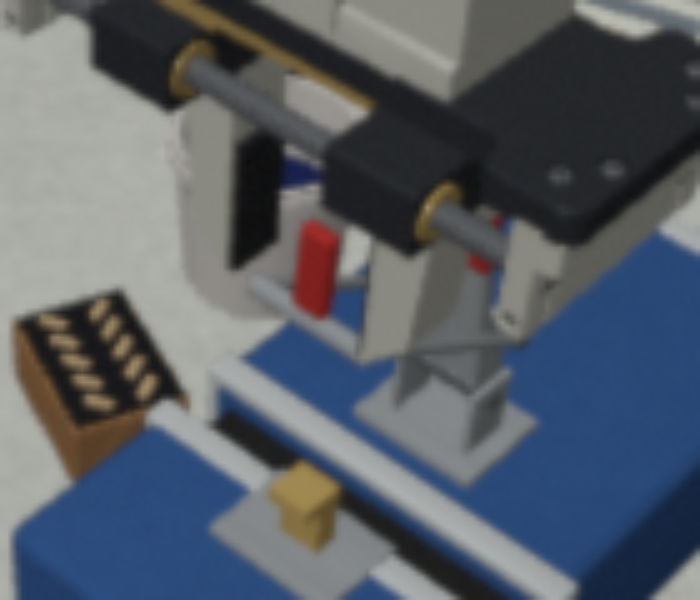

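servo_tool([
  [[0,0,0],[0,0,0]],
  [[0,0,0],[0,0,0]],
  [[0,0,0],[0,0,0]],
  [[0,0,0],[0,0,0]],
  [[0,0,0],[0,0,0]],
  [[0,0,0],[0,0,0]],
  [[0,0,0],[0,0,0]],
  [[0,0,0],[0,0,0]],
], grip=0, squeeze=16)

```text
clock: 6.7
position: [0.5246, 0.047, 0.1977]
ee_rot: [1.176, 1.228, -1.174]
force: [-2.0, -0.2, 0.0]
width: 0.128
```

```bash
python3 - <<'E'
from st import *
st()
s=arm.get_image('side')
c=cv2.resize(s['frame'][120:240,240:380],None,fx=5,fy=5);cv2.imwrite('pics/s4.png',c)
E
```

```text
t 6.7 tcp [0.5246 0.047  0.1977] case [ -0.2  82.2 197.7] F [-2.  -0.2  0. ] w 0.128
toolx [ 0.002 -0.001 -1.   ] tooly ang 2.61 q [ 0.24  0.36 -0.56  1.82  0.22  1.02 -0.36]
```

View pics/s4.png

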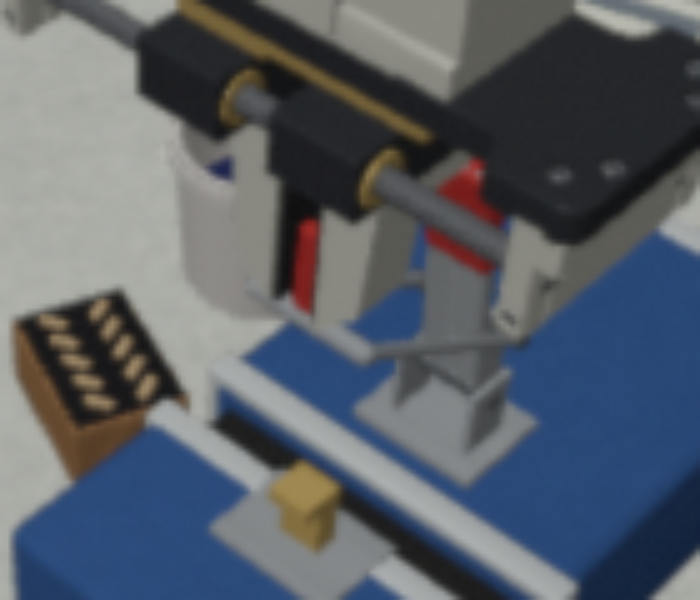

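```bash
cat > ik.py <<'E'
from st import *
from scipy.optimize import fsolve
def solve(yb,zb,g=(1.7,-.2)):
    return fsolve(lambda a:lp(a[0],a[1],0,100,0)[1:]-np.array([yb,zb]),g)
def G(t,f): return lp(t,f,0,111,19)
E
python3 - <<'E'
from ik import *
G0=G(1.67,.545); 
def rep(t,f):
    d=G(t,f)-G0; w=W(G(t,f))-W(G0)
    print('th %.2f ph %.2f bar'%(t,f),lp(t,f,0,100,0)[1:].round(1),'G',G(t,f)[1:].round(1),'tcp dz/dy world cm',(w*100).round(2))
for f in np.linspace(.545,-.118,9): rep(1.67,f)
for y,z in [(96,120),(96,115),(96,110),(95.5,105),(95,100),(95,97),(92,97),(90,97),(88,97),(86,97),(84,97),(82,97),(80,97)]:
    t,f=solve(y,z); rep(t,f)
E
```

```text
th 1.67 ph 0.55 bar [ 82.2 188.6] G [ 81.8 210.6] tcp dz/dy world cm [0. 0. 0.]
th 1.67 ph 0.46 bar [ 86.2 181.4] G [ 87.6 203.3] tcp dz/dy world cm [-0.03  0.58 -0.73]
th 1.67 ph 0.38 bar [ 89.6 173.8] G [ 92.8 195.5] tcp dz/dy world cm [-0.05  1.1  -1.5 ]
th 1.67 ph 0.30 bar [ 92.4 166. ] G [ 97.3 187.4] tcp dz/dy world cm [-0.07  1.55 -2.32]
th 1.67 ph 0.21 bar [ 94.5 158. ] G [101.2 178.9] tcp dz/dy world cm [-0.09  1.94 -3.17]
th 1.67 ph 0.13 bar [ 95.9 149.8] G [104.3 170.1] tcp dz/dy world cm [-0.1   2.25 -4.05]
th 1.67 ph 0.05 bar [ 96.6 141.5] G [106.7 161. ] tcp dz/dy world cm [-0.11  2.49 -4.95]
th 1.67 ph -0.04 bar [ 96.7 133.3] G [108.3 151.9] tcp dz/dy world cm [-0.12  2.65 -5.87]
th 1.67 ph -0.12 bar [ 96. 125.] G [109.2 142.6] tcp dz/dy world cm [-0.12  2.74 -6.8 ]
th 1.69 ph -0.17 bar [ 96. 120.] G [110.  136.9] tcp dz/dy world cm [-0.13  2.82 -7.37]
th 1.73 ph -0.22 bar [ 96. 115.] G [110.9 131.1] tcp dz/dy world cm [-0.13  2.91 -7.94]
th 1.77 ph -0.27 bar [ 96. 110.] G [111.7 125.3] tcp dz/dy world cm [-0.14  2.99 -8.52]
th 1.80 ph -0.33 bar [ 95.5 105. ] G [112.  119.5] tcp dz/dy world cm [-0.14  3.02 -9.11]
th 1.85 ph -0.38 bar [ 95. 100.] G [112.2 113.6] tcp dz/dy world cm [-0.14  3.04 -9.7 ]
th 1.89 ph -0.41 bar [95. 97.] G [112.6 110.1] tcp dz/dy world cm [ -0.14   3.08 -10.05]
th 1.79 ph -0.41 bar [92. 97.] G [109.7 110. ] tcp dz/dy world cm [ -0.13   2.78 -10.05]
th 1.72 ph -0.41 bar [90. 97.] G [107.7 110. ] tcp dz/dy world cm [ -0.12   2.58 -10.05]
th 1.65 ph -0.41 bar [88. 97.] G [105.6 110.1] tcp dz/dy world cm [ -0.11   2.38 -10.05]
th 1.58 ph -0.40 bar [86. 97.] G [103.6 110.1] tcp dz/dy world cm [ -0.1    2.18 -10.04]
th 1.50 ph -0.40 bar [84. 97.] G [101.5 110.2] tcp dz/dy world cm [ -0.09   1.97 -10.03]
th 1.42 ph -0.39 bar [82. 97.] G [ 99.4 110.4] tcp dz/dy world cm [ -0.08   1.76 -10.02]
th 1.33 ph -0.38 bar [80. 97.] G [ 97.3 110.6] tcp dz/dy world cm [ -0.07   1.54 -10.  ]
```

servo_tool([
  [[0,0.28,-0.36],[0,0,0]],
  [[-0.03,0.58,-0.73],[0,0,0]],
  [[-0.05,1.1,-1.5],[0,0,0]],
  [[-0.07,1.55,-2.32],[0,0,0]],
  [[-0.09,1.94,-3.17],[0,0,0]],
  [[-0.1,2.25,-4.05],[0,0,0]],
  [[-0.11,2.49,-4.95],[0,0,0]],
  [[-0.12,2.65,-5.87],[0,0,0]],
  [[-0.12,2.65,-5.87],[0,0,0]],
  [[-0.12,2.65,-5.87],[0,0,0]],
])

```text
clock: 7.75
position: [0.5233, 0.0735, 0.1386]
ee_rot: [1.176, 1.229, -1.175]
force: [-1.4, 0.2, -1.5]
width: 0.125
```

```bash
python3 - <<'E'
from st import *
st()
s=arm.get_image('side');t=arm.get_image('top')
c=cv2.resize(s['frame'][120:240,240:380],None,fx=5,fy=5);cv2.imwrite('pics/s5.png',c)
E
```

```text
t 7.75 tcp [0.5233 0.0735 0.1386] case [ -0.3 108.7 138.6] F [-1.4  0.2 -1.5] w 0.125
toolx [ 0.002 -0.    -1.   ] tooly ang 2.61 q [ 0.17  0.43 -0.54  1.88  0.28  0.9  -0.47]
```

View pics/s5.png

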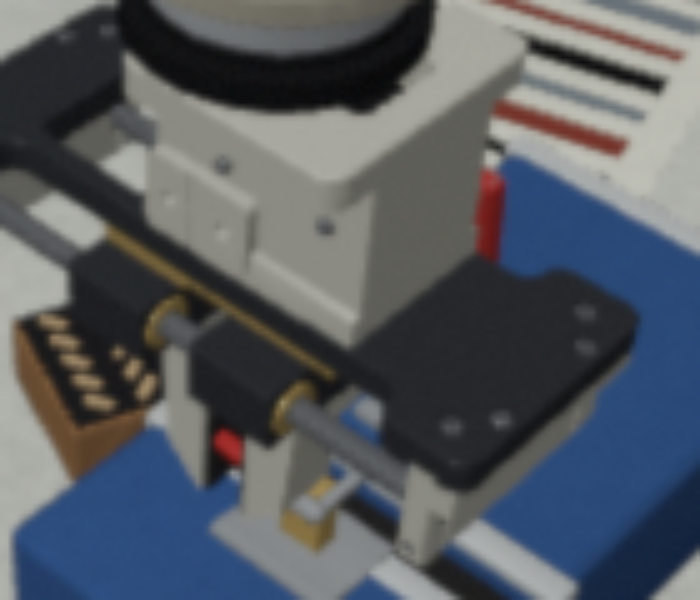

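servo_tool([
  [[0,0.06,-0.5],[0,0,0]],
  [[0,0.12,-1.0],[0,0,0]],
  [[0,0.17,-1.4],[0,0,0]],
  [[0,0.17,-1.4],[0,0,0]],
])

```text
clock: 8.25
position: [0.5233, 0.075, 0.1245]
ee_rot: [1.176, 1.229, -1.175]
force: [-1.3, -0.1, 0.3]
width: 0.129
```

```bash
python3 - <<'E'
from ik import *
st()
s=arm.get_image('side');t=arm.get_image('wrist')
c=cv2.resize(s['frame'][180:250,260:360],None,fx=7,fy=7,interpolation=cv2.INTER_CUBIC);cv2.imwrite('pics/s6.png',c)
c=cv2.resize(t['frame'][100:260,180:380],None,fx=4,fy=3.7,interpolation=cv2.INTER_CUBIC);cv2.imwrite('pics/w6.png',c)
a,b=1.69,-.16
for n,X in [('bar+',lp(a,b,20,100,0)),('bar-',lp(a,b,-20,100,0)),('kp',(0,80,113)),('lipend',(-8,87,113)),('lipend',(8,87,113))]:
    P=proj(s,W(X)); Q=proj(t,W(X)); print(n,((P-[260,180])*7).round(),((Q-[180,100])*[4,3.7]).round())
E
```

```text
t 8.25 tcp [0.5233 0.075  0.1245] case [ -0.2 110.2 124.5] F [-1.3 -0.1  0.3] w 0.129
toolx [ 0.002 -0.001 -1.   ] tooly ang 2.6 q [ 0.16  0.45 -0.54  1.9   0.3   0.87 -0.48]
bar+ [173. 232.] [529. 630.]
bar- [308. 327.] [257. 630.]
kp [285. 263.] [393. 694.]
lipend [291. 299.] [341. 657.]
lipend [238. 261.] [445. 657.]
```

View pics/s6.png

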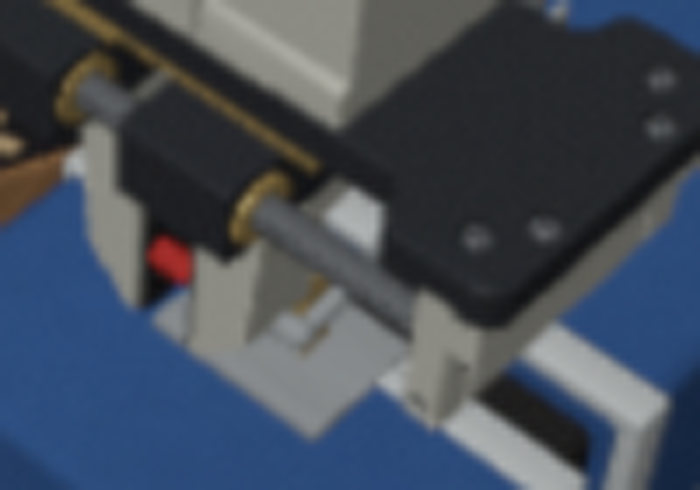

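View pics/w6.png

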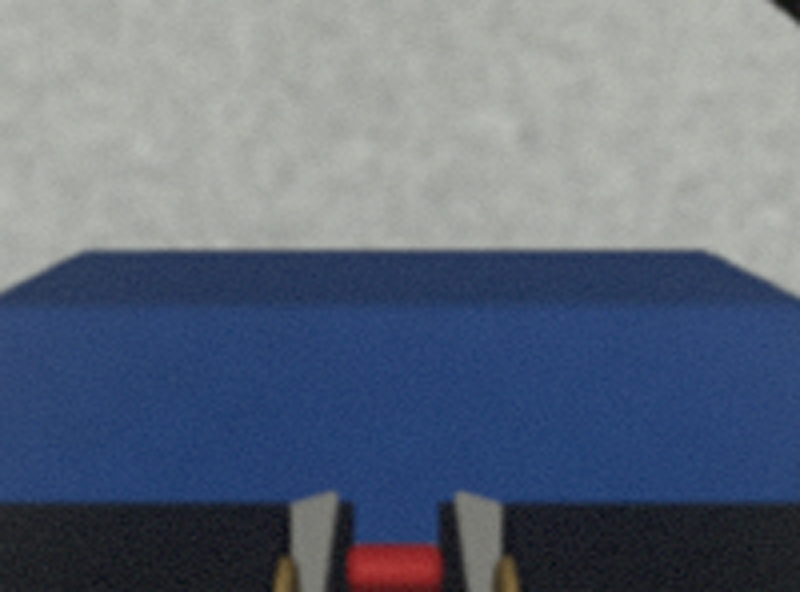

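servo_tool([
  [[0,0.1,-0.4],[0,0,0]],
  [[0,0.17,-0.8],[0,0,0]],
  [[0,0.22,-1.2],[0,0,0]],
  [[0,0.25,-1.6],[0,0,0]],
  [[0,0.25,-1.6],[0,0,0]],
])

```text
clock: 8.85
position: [0.5232, 0.0777, 0.1082]
ee_rot: [1.176, 1.229, -1.175]
force: [-1.1, 0.6, 0.9]
width: 0.127
```

```bash
python3 - <<'E'
from ik import *
st()
s=arm.get_image('side')
c=cv2.resize(s['frame'][180:250,260:360],None,fx=7,fy=7,interpolation=cv2.INTER_CUBIC);cv2.imwrite('pics/s7.png',c)
E
```

```text
t 8.85 tcp [0.5232 0.0777 0.1082] case [ -0.2 113.  108.2] F [-1.1  0.6  0.9] w 0.127
toolx [ 0.001 -0.    -1.   ] tooly ang 2.61 q [ 0.14  0.47 -0.53  1.91  0.31  0.84 -0.5 ]
```

View pics/s7.png

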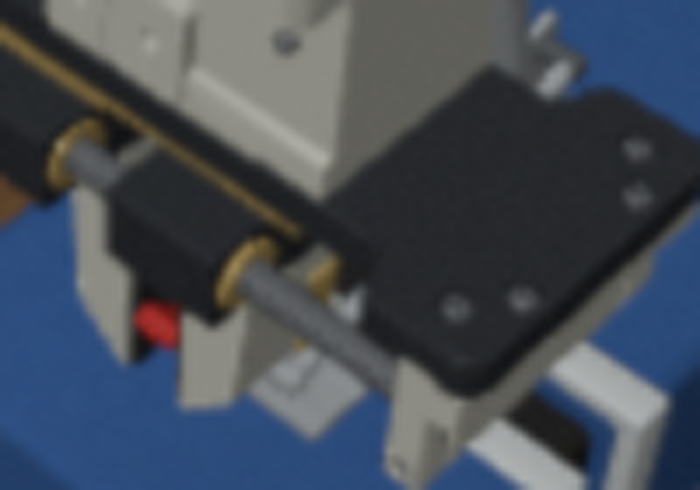

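servo_tool([
  [[0,0.03,-0.4],[0,0,0]],
  [[0,0.05,-0.8],[0,0,0]],
  [[0,0.06,-1.1],[0,0,0]],
  [[0,0.06,-1.1],[0,0,0]],
  [[0,0.06,-1.1],[0,0,0]],
])

```text
clock: 9.4
position: [0.5232, 0.0784, 0.0974]
ee_rot: [1.176, 1.229, -1.175]
force: [-0.9, 0.9, 0.8]
width: 0.126
```

```bash
python3 - <<'E'
from ik import *
st()
s=arm.get_image('side');t=arm.get_image('top')
c=cv2.resize(s['frame'][180:250,260:360],None,fx=7,fy=7,interpolation=cv2.INTER_CUBIC);cv2.imwrite('pics/s8.png',c)
f=cv2.convertScaleAbs(t['frame'],alpha=1.5)
c=cv2.resize(f[165:280,220:410],None,fx=4,fy=4,interpolation=cv2.INTER_CUBIC);cv2.imwrite('pics/t8.png',c)
E
```

```text
t 9.4 tcp [0.5232 0.0784 0.0974] case [-1.000e-01  1.136e+02  9.740e+01] F [-0.9  0.9  0.8] w 0.126
toolx [ 0.001 -0.    -1.   ] tooly ang 2.61 q [ 0.13  0.49 -0.52  1.92  0.33  0.81 -0.51]
```

View pics/s8.png

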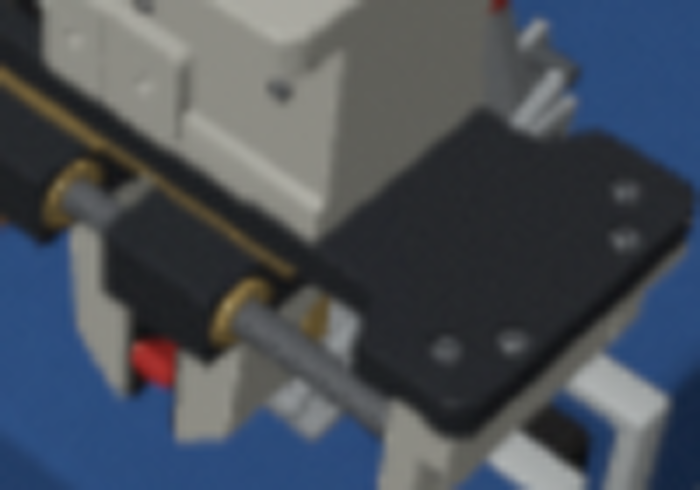

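View pics/t8.png

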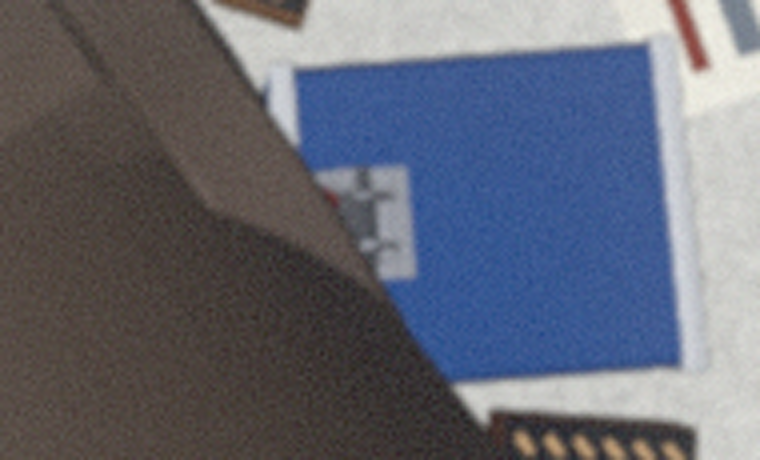

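servo_tool([
  [[0.01,-0.2,0],[0,0,0]],
  [[0.02,-0.4,0],[0,0,0]],
  [[0.03,-0.6,0],[0,0,0]],
  [[0.03,-0.7,0],[0,0,0]],
  [[0.03,-0.7,0],[0,0,0]],
  [[0.03,-0.7,0],[0,0,0]],
])

```text
clock: 10.1
position: [0.5235, 0.0709, 0.0976]
ee_rot: [1.176, 1.229, -1.175]
force: [-1.5, -0.8, 0.3]
width: 0.127
```

```bash
python3 - <<'E'
from ik import *
st()
s=arm.get_image('side')
c=cv2.resize(s['frame'][180:280,230:360],None,fx=6,fy=6,interpolation=cv2.INTER_CUBIC);cv2.imwrite('pics/s9.png',c)
E
```

```text
t 10.1 tcp [0.5235 0.0709 0.0976] case [-1.000e-01  1.062e+02  9.760e+01] F [-1.5 -0.8  0.3] w 0.127
toolx [ 0.001 -0.001 -1.   ] tooly ang 2.58 q [ 0.15  0.49 -0.52  1.92  0.32  0.81 -0.5 ]
```

View pics/s9.png

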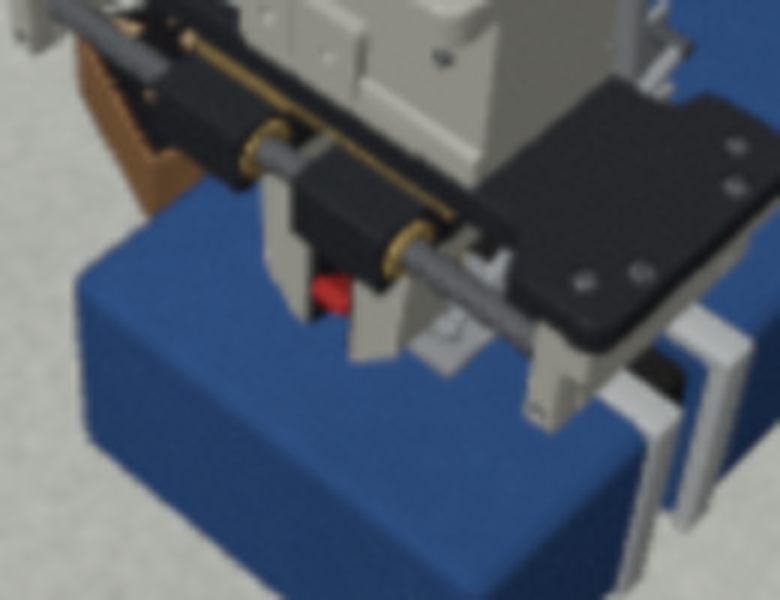

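```bash
cat > capm.py <<'E'
from ik import *
def meas(name=None):
    fs=[arm.get_image('side') for _ in range(2)]
    s=fs[-1]; g=np.mean([f['frame'].astype(np.float32) for f in fs],0)
    if name: np.save(name,g)
    return s,g
def shift(ref,g):
    out=[]
    for (r0,r1,c0,c1) in [(222,278,238,285),(268,305,290,345)]:
        a=cv2.cvtColor(ref[r0:r1,c0:c1],cv2.COLOR_BGR2GRAY);b=cv2.cvtColor(g[r0:r1,c0:c1],cv2.COLOR_BGR2GRAY)
        w=np.eye(2,3,dtype=np.float32)
        cc,w=cv2.findTransformECC(a,b,w,cv2.MOTION_TRANSLATION,(3,200,1e-5),None,5)
        out.append(w[:,2].round(2).tolist())
    return out
E
python3 - <<'E'
from capm import *
s,g=meas('ref.npy')
P=proj(s,W((0,140,85)));print('px per mm -y',proj(s,W((0,139,85)))-P)
print(shift(g,meas()[1]))
cv2.imwrite('pics/reg.png',cv2.resize(g[220:310,230:350],None,fx=5,fy=5))
E
```

```text
px per mm -y [ 0.44328135 -0.37291464]
[[0.0, 0.0], [-0.0, -0.0]][ WARN:0@1.987] global loadsave.cpp:1063 imwrite_ Unsupported depth image for selected encoder is fallbacked to CV_8U.
```

servo_tool([
  [[0.01,-0.1,0],[0,0,0]],
  [[0.01,-0.2,0],[0,0,0]],
  [[0.01,-0.2,0],[0,0,0]],
  [[0.01,-0.2,0],[0,0,0]],
])

```text
clock: 10.75
position: [0.5236, 0.0692, 0.0976]
ee_rot: [1.176, 1.229, -1.175]
force: [-1.1, 2.0, 0.3]
width: 0.124
```

```bash
python3 - <<'E'
from capm import *
st();print(shift(np.load('ref.npy'),meas()[1]))
E
```

```text
t 10.75 tcp [0.5236 0.0692 0.0976] case [-1.000e-01  1.044e+02  9.760e+01] F [-1.1  2.   0.3] w 0.124
toolx [ 0.001 -0.    -1.   ] tooly ang 2.6 q [ 0.15  0.48 -0.52  1.92  0.32  0.81 -0.5 ]
[[0.1899999976158142, 0.03999999910593033], [0.0, -0.0]]
```

servo_tool([
  [[0,-0.1,0],[0,0,0]],
  [[0,-0.1,0],[0,0,0]],
  [[0,-0.1,0],[0,0,0]],
])

```text
clock: 11.15
position: [0.5236, 0.068, 0.0975]
ee_rot: [1.176, 1.229, -1.175]
force: [-1.7, 1.7, -0.3]
width: 0.13
```

```bash
python3 - <<'E'
from capm import *
st();print(shift(np.load('ref.npy'),meas()[1]))
st()
E
```

```text
t 11.15 tcp [0.5236 0.068  0.0975] case [ -0.2 103.3  97.5] F [-1.7  1.7 -0.3] w 0.13
toolx [ 0.001 -0.001 -1.   ] tooly ang 2.59 q [ 0.15  0.48 -0.52  1.93  0.32  0.81 -0.5 ]
[[0.27000001072883606, 0.10999999940395355], [0.0, -0.0]]
t 11.25 tcp [0.5236 0.068  0.0975] case [ -0.2 103.2  97.5] F [-3.   1.1 -0.1] w 0.128
toolx [ 0.001 -0.001 -1.   ] tooly ang 2.59 q [ 0.15  0.48 -0.52  1.93  0.32  0.81 -0.5 ]
```

```bash
sed -i 's/(222,278,238,285)/(226,262,238,268)/' capm.py; python3 - <<'E'
from capm import *
print(shift(np.load('ref.npy'),meas()[1]))
E
```

```text
[[0.009999999776482582, -0.0], [-0.0, 0.0]]
```

servo_tool([
  [[0,-0.1,0],[0,0,0]],
  [[0.01,-0.15,0],[0,0,0]],
  [[0.01,-0.15,0],[0,0,0]],
  [[0.01,-0.15,0],[0,0,0]],
])

```text
clock: 11.75
position: [0.5237, 0.0664, 0.0975]
ee_rot: [1.176, 1.229, -1.175]
force: [-1.0, 1.7, -0.5]
width: 0.124
```

```bash
python3 - <<'E'
from capm import *
st();print(shift(np.load('ref.npy'),meas()[1]))
E
```

```text
t 11.75 tcp [0.5237 0.0664 0.0975] case [ -0.2 101.6  97.5] F [-1.   1.7 -0.5] w 0.124
toolx [ 0.001 -0.001 -1.   ] tooly ang 2.58 q [ 0.16  0.48 -0.52  1.93  0.32  0.81 -0.49]
[[0.009999999776482582, 0.009999999776482582], [-0.0, -0.0]]
```

Cap still hasn't moved; there is only light friction drag. Continue in small steps.

servo_tool([
  [[0,-0.05,0],[0,0,0]],
  [[0,-0.1,0],[0,0,0]],
  [[0,-0.1,0],[0,0,0]],
  [[0,-0.1,0],[0,0,0]],
])

```text
clock: 12.25
position: [0.5238, 0.0654, 0.0975]
ee_rot: [1.176, 1.229, -1.175]
force: [-0.8, 1.3, -0.9]
width: 0.129
```

```bash
python3 - <<'E'
from capm import *
st();s,g=meas();print(shift(np.load('ref.npy'),g))
c=cv2.resize(s['frame'][180:280,230:360],None,fx=6,fy=6,interpolation=cv2.INTER_CUBIC);cv2.imwrite('pics/s10.png',c)
E
```

```text
t 12.25 tcp [0.5238 0.0654 0.0975] case [ -0.2 100.6  97.5] F [-0.8  1.3 -0.9] w 0.129
toolx [ 0.001 -0.001 -1.   ] tooly ang 2.58 q [ 0.16  0.48 -0.52  1.93  0.32  0.81 -0.49]
[[0.009999999776482582, 0.0], [0.0, 0.0]]
```

View pics/s10.png

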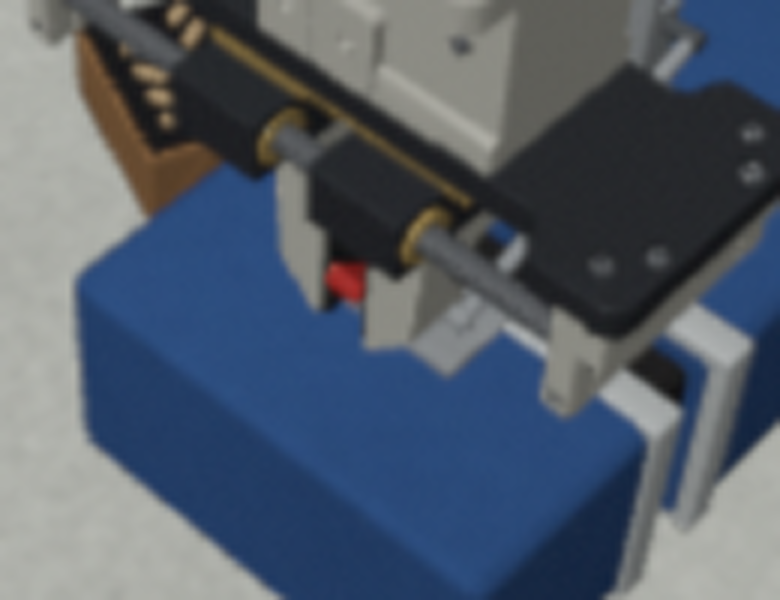

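servo_tool([
  [[0,-0.05,0],[0,0,0]],
  [[0,-0.1,0],[0,0,0]],
  [[0,-0.1,0],[0,0,0]],
  [[0,-0.1,0],[0,0,0]],
])

```text
clock: 12.75
position: [0.5237, 0.0643, 0.0975]
ee_rot: [1.176, 1.229, -1.175]
force: [-1.2, 0.8, -0.5]
width: 0.125
```

```bash
python3 - <<'E'
from capm import *
st();s,g=meas();print(shift(np.load('ref.npy'),g))
E
```

```text
t 12.75 tcp [0.5237 0.0643 0.0975] case [-0.2 99.6 97.5] F [-1.2  0.8 -0.5] w 0.125
toolx [ 0.001 -0.001 -1.   ] tooly ang 2.58 q [ 0.16  0.48 -0.52  1.93  0.32  0.81 -0.49]
[[0.0, 0.0], [-0.0, 0.0]]
```

servo_tool([
  [[0,-0.05,0],[0,0,0]],
  [[0,-0.1,0],[0,0,0]],
  [[0,-0.1,0],[0,0,0]],
  [[0,-0.1,0],[0,0,0]],
])

```text
clock: 13.25
position: [0.5238, 0.0633, 0.0975]
ee_rot: [1.176, 1.228, -1.175]
force: [-0.6, 2.2, -1.7]
width: 0.126
```

```bash
python3 - <<'E'
from capm import *
st();s,g=meas();print(shift(np.load('ref.npy'),g))
E
```

```text
t 13.25 tcp [0.5238 0.0633 0.0975] case [-0.2 98.5 97.5] F [-0.6  2.2 -1.7] w 0.126
toolx [ 0.001 -0.001 -1.   ] tooly ang 2.58 q [ 0.16  0.48 -0.52  1.93  0.32  0.81 -0.49]
[[0.0, 0.0], [-0.0, -0.0]]
```

servo_tool([
  [[0,-0.05,0],[0,0,0]],
  [[0,-0.1,0],[0,0,0]],
  [[0,-0.1,0],[0,0,0]],
  [[0,-0.1,0],[0,0,0]],
])

```text
clock: 13.75
position: [0.5238, 0.0626, 0.0975]
ee_rot: [1.176, 1.229, -1.175]
force: [-0.4, 4.9, -1.9]
width: 0.127
```

```bash
python3 - <<'E'
from capm import *
st();s,g=meas();print(shift(np.load('ref.npy'),g))
c=cv2.resize(g[205:255,275:345],None,fx=11,fy=11,interpolation=cv2.INTER_CUBIC);cv2.imwrite('pics/s11.png',np.clip(c,0,255).astype(np.uint8))
E
```

```text
t 13.75 tcp [0.5238 0.0626 0.0975] case [-0.2 97.9 97.5] F [-0.4  4.9 -1.9] w 0.127
toolx [ 0.002 -0.    -1.   ] tooly ang 2.59 q [ 0.16  0.48 -0.52  1.93  0.32  0.81 -0.48]
[[0.1599999964237213, -0.18000000715255737], [0.18000000715255737, -0.1899999976158142]]
```

View pics/s11.png

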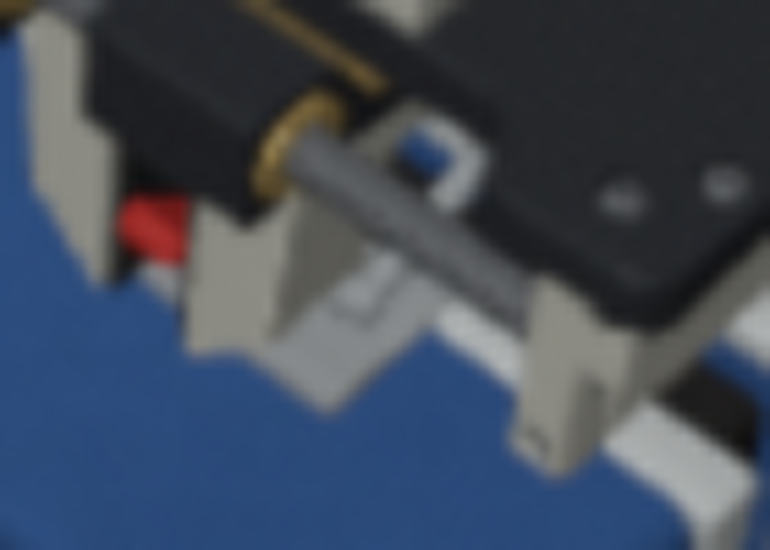

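servo_tool([
  [[0,-0.05,0],[0,0,0]],
  [[0,-0.09,0],[0,0,0]],
  [[0,-0.09,0],[0,0,0]],
  [[0,-0.09,0],[0,0,0]],
])

```text
clock: 14.25
position: [0.5238, 0.0622, 0.0975]
ee_rot: [1.176, 1.229, -1.174]
force: [-1.1, 5.7, -2.0]
width: 0.124
```

```bash
python3 - <<'E'
from capm import *
st();s,g=meas();print(shift(np.load('ref.npy'),g))
E
```

```text
t 14.25 tcp [0.5238 0.0622 0.0975] case [-0.3 97.4 97.5] F [-1.1  5.7 -2. ] w 0.124
toolx [ 0.002  0.    -1.   ] tooly ang 2.61 q [ 0.17  0.48 -0.52  1.93  0.32  0.81 -0.48]
[[0.3700000047683716, -0.25], [0.33000001311302185, -0.36000001430511475]]
```

servo_tool([
  [[0,-0.08,0],[0,0,0]],
  [[0,-0.1,0],[0,0,0]],
  [[0,-0.1,0],[0,0,0]],
  [[0,-0.1,0],[0,0,0]],
])

```text
clock: 14.75
position: [0.5239, 0.062, 0.0976]
ee_rot: [1.177, 1.23, -1.173]
force: [-0.8, 5.7, -1.8]
width: 0.125
```

```bash
python3 - <<'E'
from capm import *
st();s,g=meas();print(shift(np.load('ref.npy'),g))
E
```

```text
t 14.75 tcp [0.5239 0.062  0.0976] case [-0.2 97.2 97.6] F [-0.8  5.7 -1.8] w 0.125
toolx [ 0.002  0.001 -1.   ] tooly ang 2.65 q [ 0.17  0.48 -0.52  1.93  0.32  0.81 -0.48]
[[0.41999998688697815, -0.3400000035762787], [0.3499999940395355, -0.41999998688697815]]
```

servo_tool([
  [[0,0,0],[0,0,0]],
  [[0,0,0],[0,0,0]],
  [[0,0,0],[0,0,0]],
  [[0,0,0],[0,0,0]],
  [[0,0,0],[0,0,0]],
], grip=0.35)

```text
clock: 15.35
position: [0.524, 0.0617, 0.0977]
ee_rot: [1.177, 1.23, -1.173]
force: [0.1, 0.7, 0.9]
width: 0.35
```

```bash
python3 - <<'E'
from capm import *
st();s,g=meas();print(shift(np.load('ref.npy'),g))
c=cv2.resize(g[180:280,230:360],None,fx=6,fy=6,interpolation=cv2.INTER_CUBIC);cv2.imwrite('pics/s12.png',np.clip(c,0,255).astype(np.uint8))
E
```

```text
t 15.35 tcp [0.524  0.0617 0.0977] case [-0.1 96.9 97.7] F [0.1 0.7 0.9] w 0.35
toolx [ 0.002  0.001 -1.   ] tooly ang 2.63 q [ 0.17  0.48 -0.52  1.93  0.32  0.81 -0.48]
[[0.3400000035762787, -0.27000001072883606], [0.33000001311302185, -0.3700000047683716]]
```

View pics/s12.png

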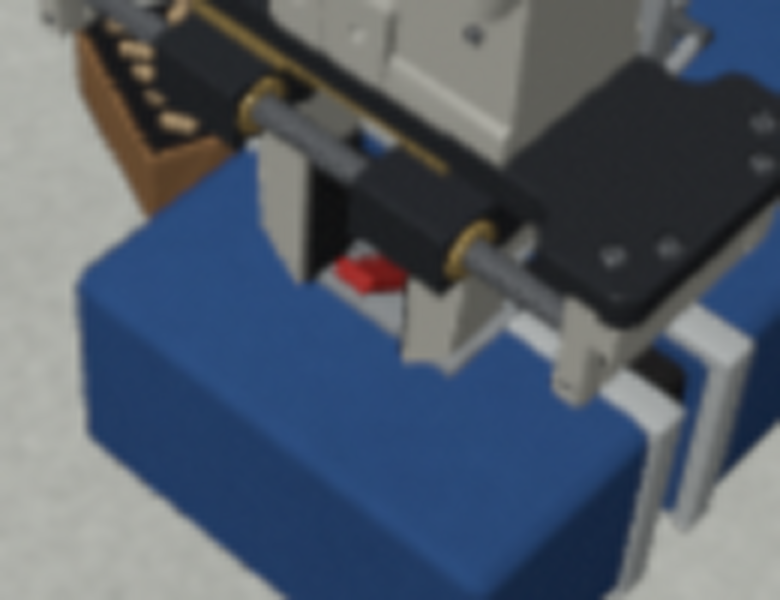

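Released; the cap stays ~0.85 mm given, with the tab free between the fingers. Lift straight up.

servo_tool([
  [[0,0.1,0.5],[0,0,0]],
  [[0,0.3,2],[0,0,0]],
  [[0,0.5,5],[0,0,0]],
  [[0,1,9],[0,0,0]],
  [[0,2,13],[0,0,0]],
  [[0,4,16],[0,0,0]],
  [[0,6,17],[0,0,0]],
  [[0,6,17],[0,0,0]],
  [[0,6,17],[0,0,0]],
])

```text
clock: 16.35
position: [0.5236, 0.1215, 0.2676]
ee_rot: [1.176, 1.23, -1.173]
force: [0.0, 0.5, -1.5]
width: 0.349
```

```bash
python3 - <<'E'
from capm import *
st();s,g=meas()
try: print(shift(np.load('ref.npy'),g))
except Exception as e: print(e)
c=cv2.resize(g[120:300,220:400],None,fx=4,fy=3.3,interpolation=cv2.INTER_CUBIC);cv2.imwrite('pics/s13.png',np.clip(c,0,255).astype(np.uint8))
w=arm.get_image('wrist');cv2.imwrite('pics/w13.png',w['frame'])
for q in ['lever_pad','lever','loop_bar']:
    for n,i in (('s',s),('w',w)):
        r=arm.search_frame(i,q); print(n,q,[(np.round(a['at'],1).tolist(),round(a['score'],2)) for a in r[:2]])
for t in (1.2,1.3,1.4,1.5): print(t,proj(s,W(lev(t,0,85,3.5))).round(1),proj(s,W(lev(t,0,100,3.5))).round(1),proj(w,W(lev(t,0,100,3.5))).round(1))
E
```

```text
t 16.35 tcp [0.5236 0.1215 0.2676] case [  2.3 156.7 267.6] F [ 0.   0.5 -1.5] w 0.349
toolx [ 0.002  0.    -1.   ] tooly ang 2.67 q [ 0.13  0.32 -0.6   1.69  0.19  1.19 -0.47]
[[0.2199999988079071, -0.25], [0.23000000417232513, -0.25]]
s lever_pad [([332.1, 180.3], 0.71)]
w lever_pad [([275.3, 249.8], 0.97)]
s lever [([334.9, 182.8], 0.77), ([339.2, 326.4], 0.43)]
w lever [([271.3, 248.4], 0.65)]
s loop_bar [([316.1, 216.1], 0.84), ([326.3, 223.3], 0.44)]
w loop_bar [([276.9, 249.5], 0.72), ([274.1, 226.6], 0.42)]
1.2 [348.3 149.9] [351.7 141.3] [276.2 409.5]
1.3 [345.4 151.1] [348.4 142.5] [276.1 404.1]
1.4 [342.3 152.7] [344.7 144.4] [276.1 397.2]
1.5 [339.1 154.9] [340.9 146.9] [276.  389.1]
```

View pics/s13.png

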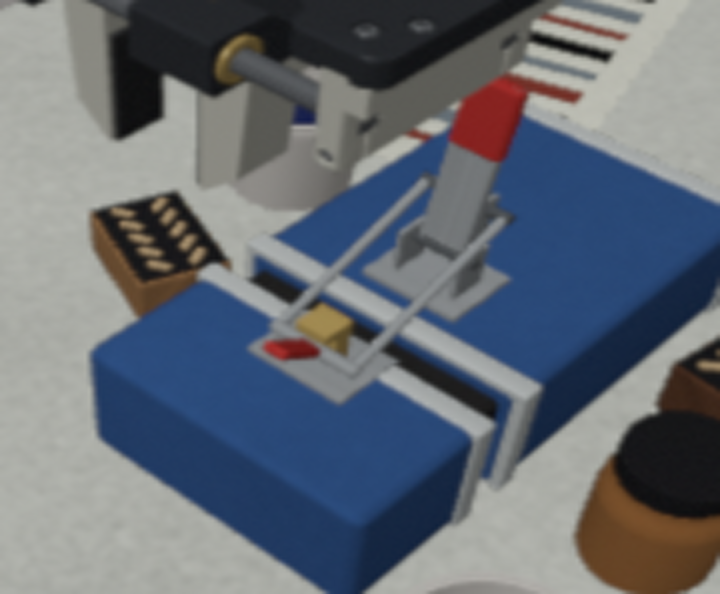

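View pics/w13.png

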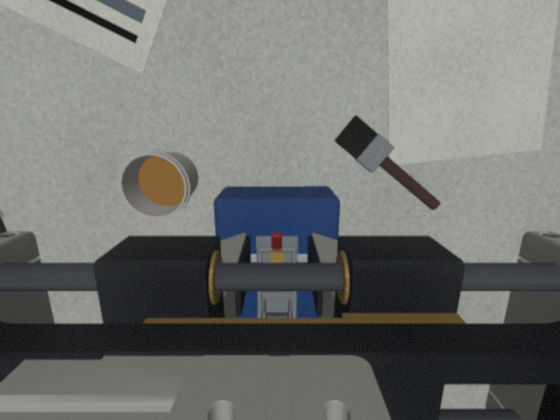

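```bash
python3 - <<'E'
from ik import *
s=arm.observe(); x=np.array(s['position'])
print(((W((0,40,200))-x)*100).round(2),((W((0,16,180))-x)*100).round(2))
prev=W((0,16,180))
for t in np.arange(1.35,-.01,-.1):
    P=lev(t,0,75,3.5)+[0,9.5,0]; print(round(t,2),P.round(1),((W(P)-prev)*100).round(2))
E
```

```text
[  0.28 -11.66  -6.74] [  0.39 -14.06  -8.74]
1.35 [  0.   -3.5 180.9] [ 0.09 -1.95  0.09]
1.25 [  0.  -10.8 179.3] [ 0.12 -2.68 -0.07]
1.15 [  0.  -17.9 176.9] [ 0.15 -3.39 -0.31]
1.05 [  0.  -24.8 173.8] [ 0.19 -4.07 -0.62]
0.95 [  0.  -31.3 170. ] [ 0.22 -4.72 -1.  ]
0.85 [  0.  -37.4 165.7] [ 0.24 -5.33 -1.43]
0.75 [  0.  -43.  160.7] [ 0.27 -5.89 -1.93]
0.65 [  0.  -48.1 155.2] [ 0.29 -6.4  -2.48]
0.55 [  0.  -52.6 149.2] [ 0.31 -6.85 -3.08]
0.45 [  0.  -56.5 142.8] [ 0.33 -7.24 -3.72]
0.35 [  0.  -59.8 136. ] [ 0.35 -7.57 -4.4 ]
0.25 [  0.  -62.3 128.9] [ 0.36 -7.82 -5.11]
0.15 [  0.  -64.1 121.7] [ 0.37 -8.01 -5.83]
0.05 [  0.  -65.2 114.2] [ 0.37 -8.11 -6.58]
```

servo_tool([
  [[0.1,-3,-1],[0,0,0]],
  [[0.2,-7,-3],[0,0,0]],
  [[0.3,-11,-6],[0,0,0]],
  [[0.3,-12.5,-8],[0,0,0]],
  [[0.4,-14,-8.7],[0,0,0]],
  [[0.4,-14.1,-8.7],[0,0,0]],
  [[0.4,-14.1,-8.7],[0,0,0]],
  [[0.4,-14.1,-8.7],[0,0,0]],
], grip=0)

```text
clock: 17.6
position: [0.5287, -0.0178, 0.1817]
ee_rot: [1.177, 1.23, -1.171]
force: [0.5, 0.7, 0.4]
width: 0.003
```

```bash
python3 - <<'E'
from capm import *
st();s,g=meas();print(shift(np.load('ref.npy'),g))
c=cv2.resize(g[100:280,240:420],None,fx=4,fy=3.3,interpolation=cv2.INTER_CUBIC);cv2.imwrite('pics/s14.png',np.clip(c,0,255).astype(np.uint8))
E
```

```text
t 17.6 tcp [ 0.5287 -0.0178  0.1817] case [  1.   17.2 181.7] F [0.5 0.7 0.4] w 0.003
toolx [ 0.004  0.001 -1.   ] tooly ang 2.72 q [ 0.34  0.38 -0.54  1.83  0.23  0.99 -0.24]
[[0.2199999988079071, -0.23999999463558197], [0.23000000417232513, -0.25]]
```

View pics/s14.png

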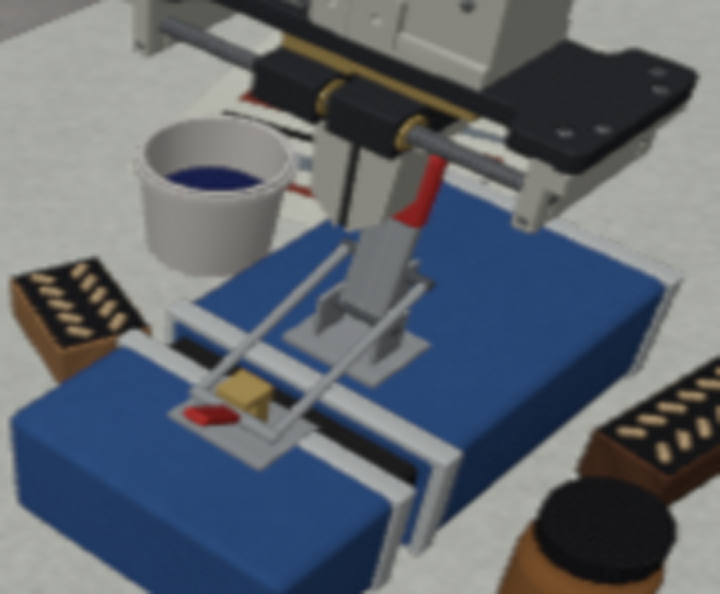

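servo_tool([
  [[0,-0.7,-0.1],[0,0,0]],
  [[0,-1.4,-0.1],[0,0,0]],
  [[0,-2.1,-0.1],[0,0,0]],
  [[0,-2.5,-0.2],[0,0,0]],
  [[0,-2.85,-0.25],[0,0,0]],
  [[0.05,-3.2,-0.35],[0,0,0]],
  [[0.05,-3.5,-0.5],[0,0,0]],
  [[0.05,-3.5,-0.5],[0,0,0]],
])

```text
clock: 18.5
position: [0.529, -0.0526, 0.1763]
ee_rot: [1.177, 1.231, -1.17]
force: [0.8, 5.5, 0.4]
width: 0.003
```

```bash
python3 - <<'E'
from capm import *
st();s,g=meas();print(shift(np.load('ref.npy'),g))
c=cv2.resize(g[100:280,240:420],None,fx=4,fy=3.3,interpolation=cv2.INTER_CUBIC);cv2.imwrite('pics/s15.png',np.clip(c,0,255).astype(np.uint8))
E
```

```text
t 18.5 tcp [ 0.529  -0.0526  0.1763] case [ -0.3 -17.5 176.3] F [0.8 5.5 0.4] w 0.003
toolx [ 0.003  0.002 -1.   ] tooly ang 2.74 q [ 0.4   0.39 -0.52  1.84  0.23  0.98 -0.17]
[[2.200000047683716, -1.6799999475479126], [1.9700000286102295, -1.899999976158142]]
```

View pics/s15.png

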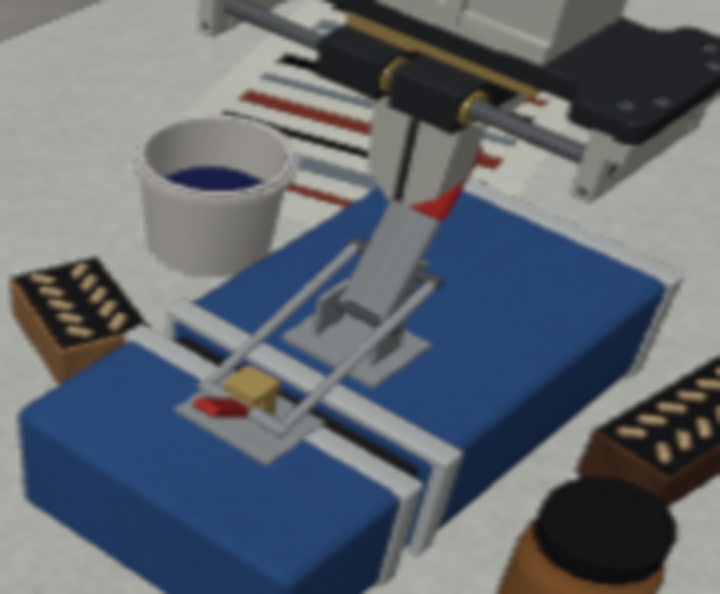

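servo_tool([
  [[0.02,-0.35,-0.14],[0,0,0]],
  [[0.04,-0.7,-0.3],[0,0,0]],
  [[0.05,-1.03,-0.47],[0,0,0]],
  [[0.07,-1.35,-0.66],[0,0,0]],
  [[0.08,-1.66,-0.88],[0,0,0]],
  [[0.09,-1.97,-1.1],[0,0,0]],
  [[0.1,-2.25,-1.35],[0,0,0]],
  [[0.12,-2.53,-1.6],[0,0,0]],
  [[0.12,-2.53,-1.6],[0,0,0]],
])

```text
clock: 19.5
position: [0.5302, -0.0769, 0.1601]
ee_rot: [1.177, 1.232, -1.169]
force: [0.4, 4.7, 0.8]
width: 0.004
```

```bash
python3 - <<'E'
from capm import *
st();s,g=meas()
c=cv2.resize(g[100:280,240:420],None,fx=4,fy=3.3,interpolation=cv2.INTER_CUBIC);cv2.imwrite('pics/s16.png',np.clip(c,0,255).astype(np.uint8))
E
```

```text
t 19.5 tcp [ 0.5302 -0.0769  0.1601] case [ -0.2 -41.8 160.1] F [0.4 4.7 0.8] w 0.004
toolx [ 0.003  0.004 -1.   ] tooly ang 2.79 q [ 0.43  0.41 -0.51  1.84  0.24  0.94 -0.14]
```

View pics/s16.png

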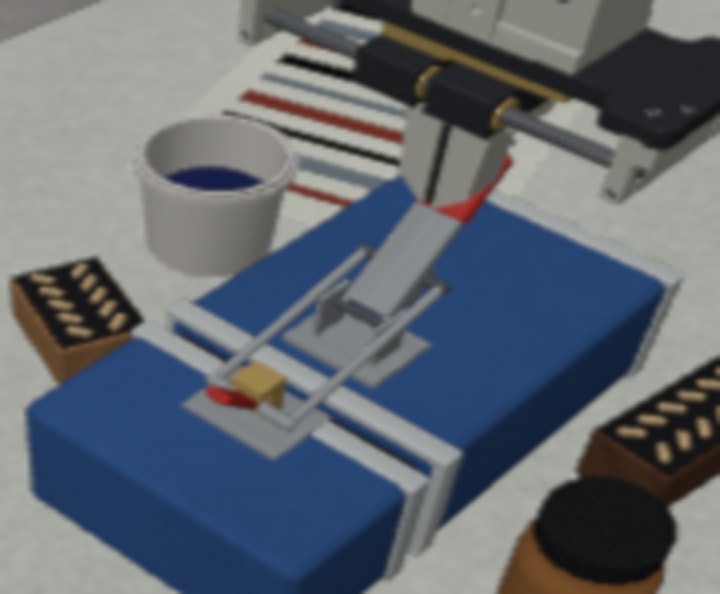

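servo_tool([
  [[0.01,-0.33,-0.27],[0,0,0]],
  [[0.02,-0.61,-0.55],[0,0,0]],
  [[0.03,-0.85,-0.85],[0,0,0]],
  [[0.04,-1.06,-1.15],[0,0,0]],
  [[0.05,-1.26,-1.47],[0,0,0]],
  [[0.06,-1.45,-1.79],[0,0,0]],
  [[0.07,-1.62,-2.13],[0,0,0]],
  [[0.08,-1.78,-2.47],[0,0,0]],
  [[0.08,-1.78,-2.47],[0,0,0]],
])

```text
clock: 20.5
position: [0.5305, -0.0956, 0.135]
ee_rot: [1.177, 1.232, -1.171]
force: [-0.5, 0.3, 0.3]
width: 0.008
```

```bash
python3 - <<'E'
from capm import *
st();s,g=meas()
c=cv2.resize(g[100:280,240:420],None,fx=4,fy=3.3,interpolation=cv2.INTER_CUBIC);cv2.imwrite('pics/s17.png',np.clip(c,0,255).astype(np.uint8))
E
```

```text
t 20.5 tcp [ 0.5305 -0.0956  0.135 ] case [ -0.7 -60.6 135. ] F [-0.5  0.3  0.3] w 0.008
toolx [ 0.002  0.003 -1.   ] tooly ang 2.73 q [ 0.45  0.44 -0.5   1.86  0.26  0.89 -0.12]
```

View pics/s17.png

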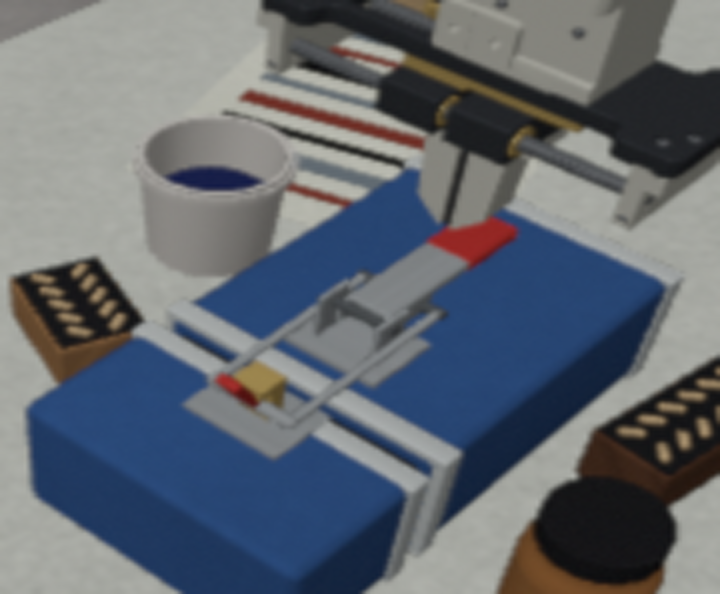

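servo_tool([
  [[0,0,1],[0,0,0]],
  [[0,0,4],[0,0,0]],
  [[0,0,8],[0,0,0]],
  [[-1,-2,11],[0,0,0]],
  [[-3,-6,14],[0,0,0]],
  [[-6,-11,15],[0,0,0]],
  [[-8,-16,15],[0,0,0]],
  [[-9,-20,15],[0,0,0]],
  [[-9,-20,15],[0,0,0]],
  [[-9,-20,15],[0,0,0]],
])

```text
clock: 21.6
position: [0.44, -0.2968, 0.2861]
ee_rot: [1.18, 1.229, -1.173]
force: [0.1, 1.4, 0.0]
width: 0.006
```

```bash
python3 - <<'E'
from capm import *
st();s,g=meas()
c=cv2.resize(g[100:280,240:420],None,fx=4,fy=3.3,interpolation=cv2.INTER_CUBIC)
for t,col in ((0,(0,255,0)),(.15,(0,255,255))):
    q=[tuple(((proj(s,W(lev(t,x,l,3.5)))-[240,100])*[4,3.3]).astype(int).tolist()) for x,l in ((-12,30),(-12,100),(12,100),(12,30))]
    cv2.polylines(c,[np.array(q)],True,col,1)
cv2.imwrite('pics/s18.png',np.clip(c,0,255).astype(np.uint8))
t=arm.get_image('top')
f=cv2.convertScaleAbs(t['frame'],alpha=1.5); cv2.imwrite('pics/t18.png',cv2.resize(f[90:330,180:420],None,fx=3,fy=2.5))
for n,y in (('-',-75),('+',75)): pass
for q in ['block_leaf','block_fern','tub_ochre','tub_indigo','brush_wide','paint_jar']:
    r=arm.search_frame(t,q); print(q,[(round(a['score'],2),np.round(atz(t,a['at'],0.05),3)) for a in r[:1]])
E
```

```text
t 21.6 tcp [ 0.44   -0.2968  0.2861] case [-100.3 -257.4  286.1] F [0.1 1.4 0. ] w 0.006
toolx [ 0.003  0.003 -1.   ] tooly ang 2.54 q [ 0.84  0.27 -0.44  1.69  0.12  1.21  0.42]
block_leaf [(0.96, array([ 0.417, -0.138,  0.05 ]))]
block_fern [(0.75, array([0.667, 0.006, 0.05 ]))]
tub_ochre [(0.58, array([0.375, 0.115, 0.05 ]))]
tub_indigo [(0.88, array([ 0.692, -0.117,  0.05 ]))]
brush_wide [(0.39, array([ 0.391, -0.025,  0.05 ]))]
paint_jar [(0.78, array([ 0.388, -0.026,  0.05 ]))]
```

View pics/s18.png

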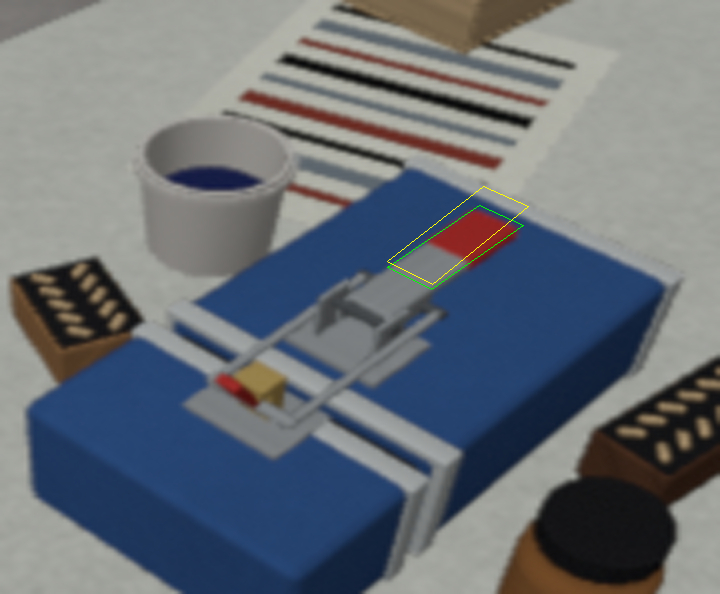

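View pics/t18.png

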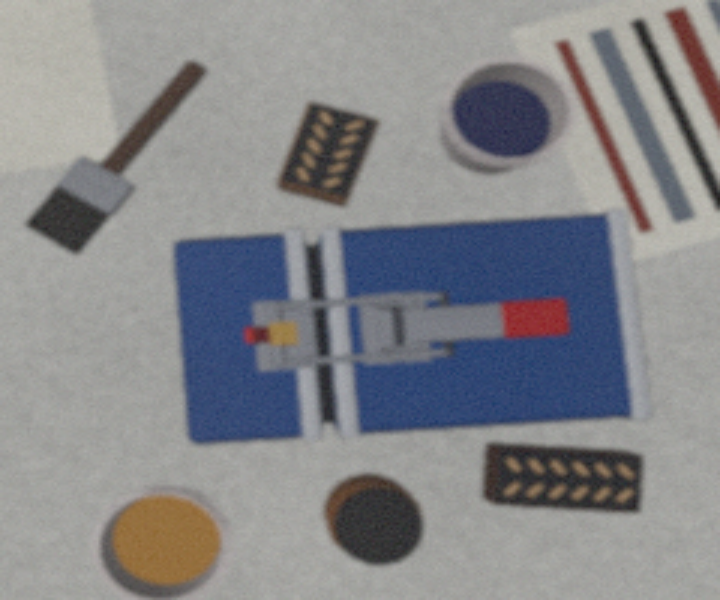

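```bash
python3 - <<'E'
from capm import *
ref=np.load('ref.npy');s,g=meas();sh=np.array(shift(ref,g));print(sh, sh@np.array([.443,-.373])/(.443**2+.373**2))
E
```

```text
[[ 4.03999996 -3.18000007]
 [ 3.73000002 -3.57999992]] [8.87315211 8.90854493]
```

```bash
python3 -c "
from cell import arm
print(arm.sign_off())"
```

```text
the job is handed in; nothing more can be done
None
```

The case is latched and the job is handed in at about 22 s of the 70 s allowed. It reported no verdict.

- **Hooking the loop:** I pinched the tab, swung the loop over the keeper and drew the bar back under the lip. Contact came at about 5 to 6 N, and I stopped once the cap had given about 1.0 mm. After I let go and lifted clear, the loop stayed hooked and about 0.6 mm of that remained.
- **Closing the lever:** I pushed it over with shut fingers, reading about 5 N when I checked during the push. It snapped flat by itself as the push came near the dead point.

**Last checks:**
- **Lever:** it lies flat, matching the 0 rad overlay to within calibration error.
- **Bar:** it sits under the lip.
- **Cap:** it has moved in 8.9 mm, leaving about 6.1 mm open, inside the 0 to 9 mm range.
- **Blocks, tubs and jar:** they are where they were within measurement error, at most 4 mm apart.
- **Gripper:** it is well clear and touching nothing.

**Checks that failed or disagreed:**
- **Brush:** the detector mistook the jar for the brush in the last picture (score 0.39), so I judged it unmoved from the top view instead.
- **Keeper face:** the first camera estimate put it 2 to 3 mm further out than where the bar actually met it, so I went by feel.

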